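# Put away the marking-out set

### The job

The marking-out case on the turning bench is only half packed. Press the wooden marking gauge down, both ends, until it sits fully home on the bottom of its shaped cutout, and slide the flat template with the red grip bar into its slot as far as it goes. Do it in either order, and do not knock the finished turned clubs standing on the bench.

Things in the scene. Friction and masses are not known exactly. Their poses are not given: they have to be found in the camera images.
- case: Open blue case fixed to the bench, 252 (its x) by 236 mm (y), rim 38 mm high, insert face 36 mm above the bench. Origin: centre of underside; x points away from the robot (turned up to 0.3 rad), y left. Left: grey insert with cross-shaped gauge cutout. Middle: a centre punch already stowed (fixed). Right: plywood deck 20 mm above the bench, template slot at its far (+x) end.
- pocket (a point): Centre of the floor of the gauge cutout, 18 mm above the bench, at (0, 65) mm in the case's frame; axes as the case. The cutout is 18 mm deep, shaped like the gauge with 2 mm to spare all round. Two pairs of sprung rubber cheeks, at x = -65 and +78 mm from here, grip the beam's sides: the gauge now rests on their sloping tops and must be forced down past them.
- gauge: Dark wooden marking gauge in the mouth of its cutout. Beam 190 mm along its x, 20 wide, 22 thick; lighter cross stock 30 (x) by 66 mm (y), 22 thick, at x = +30 mm, with a brass screw (14 mm across) 7 mm above its top. Origin: middle of the beam's underside. Now about 9 mm above the cutout's floor; fully home it is on the floor, top 4 mm above the insert's face. About 0.17 kg.
- gauge_near (a point): Point on the underside of the gauge's beam at x = -65 mm, above the near cheeks; the beam's top is 22 mm above it: a good place to press. Each end takes roughly 4 to 6 N straight down to go home, then friction holds it.
- gauge_far (a point): Point on the underside of the gauge's beam at x = +78 mm, above the far pair of cheeks; the beam's top is 22 mm above it: the other good place to press.
- template: Flat plywood slab 90 (x) by 70 mm (y), 6 mm thick, dark profile on top, loose on the deck before the slot. Red grip bar across its near end: 12 (x) by 40 mm (y), centred at x = -39 mm, top 26 mm above the slab's underside, near face flush with the slab's near edge. Origin: centre of the underside; x points towards the slot. About 0.10 kg.
- template_front (a point): Middle of the front (slot side) edge of the template, on its underside.
- slot_mouth (a point): Middle of the slot's mouth at deck height (20 mm above the bench), at (52, -60) mm in the case's frame; same axes as the case. The slot is 74 mm wide and 8.5 mm high under a wooden cover and runs along +x; wooden guides 16 mm high flare from the mouth's sides at 30 degrees, 22 mm towards -x.
- slot_end (a point): Middle of the slot's closed end at deck height, 63 mm beyond the mouth; same axes as the case. When the template is home its front edge is against this end and 27 mm of it, with the grip bar, stays outside.
- club1: Finished pale turned wooden club standing on the bench, 208 mm high, 68 mm across at the foot, loose; origin: centre of its foot. Leave it alone.
- club2: Second finished club, the same as the first. Leave it alone.
Not all that is in view belongs to the job. What is meant by the gauge is not green or white, and is the larger of those in its own colour.

How it is judged:
By the outcome, as a careful person would: the job done as asked, in the order asked, and still so for the second after the job is handed in, with the robot touching nothing.
It also fails if it takes over 51 s, if anything falls off the work surface, if the arm or the gripper's body presses on something with over 40 N, if the wrist force passes 120 N, or if a joint passes its speed limit or range.

### The arm

A 7-joint arm with a two-finger parallel gripper is mounted at the origin on the work surface. World frame = base frame: x ahead of the robot, y to its left, z up, the work surface at z = 0. Lengths are in m, angles in rad, forces in N, time in s.
With the tool pointing down it reaches from about 0.4 to 0.85 m from the base axis. Payload 10.4 kg.
Tool frame: the origin (TCP) lies at the very end of the fingers, on their centre line; the grasp point (between the pads) lies 19 mm behind it (manip.grip_depth is the distance from the TCP to the grasp point, in m); z points along the fingers, y is the direction in which the jaws open and shut (so a half turn about z gives the same grasp; the last joint's range is limited). The gripper opens to 85 mm and grips with 20 to 120 N. Pads are 22 mm wide; open, the fingers measure 114 mm over their backs; the gripper's body (76 mm by 85 mm) begins 54 mm behind the grasp point. The pads swing forward as they close: fully open they stand 13 mm farther back than shut.
Start: joints at [1.159, 0.332, -0.065, 1.46, 0.022, 1.35, -0.088], TCP at [0.237, -0.578, 0.231] pointing down, gripper open.
Joint ranges: [-2.6, 2.6], [-0.5, 2.12], [-1.47, 1.34], [0.16, 2.42], [-1.27, 4.41], [0.06, 2.06], [-2.6, 2.6]. Speed limits (rad/s): [2.22, 2.22, 2.79, 2.79, 3.14, 3.14, 3.14].

### API

Orientations are given as a unit quaternion [x, y, z, w].
In Python, from workcell import manip gives the robot as it stands.
- The arm moves only by the tool step_arm, never from a script. Its argument "motion" is a list of rows, each a list of 6 numbers: the shift along the tool's x, y, z in mm, then the turn, a rotation vector about the tool's x, y, z in degrees. A call has 1 to 20 rows; each row shifts and turns the pose as measured when the row begins, along the tool's axes as they then stand; what a row does not reach is not made up. A row lasts 1/8 s, in which the tool goes at most 62.5 mm and 10.7 degrees, less where a joint would pass 70% of its speed; a pose out of reach is approached as far as the arm can. A call with a gripper value outside its range is refused whole. "jaw" is the finger opening in mm, from 0 to 85.4, set as the call begins (left out, the last holds). The fingers move at their own pace and stop on an object; "force" is the grip in N (left out, the last holds). Time passes only in rows, so rows that do not move let the fingers close. It gives the time, the measured TCP pose, the force and the opening at its end, in the units of the state.
- manip.get_obs(): the state, without advancing time (a new reading comes with each control period).
- manip.camera(name): name is "side" or "top"; returns the picture (400x640x3 uint8, blue, green, red); there is no depth.
- manip.camera_info(name): a dict with "camera_matrix" (3x3 intrinsics, pixels), "k1" (the pictures are not rectified: a ray, as slopes to the right and down, at radius r is drawn at 1 + k1 r^2 times it, then the intrinsics apply), "R" (3x3) and "t" (3): a world point X has camera coordinates R X + t. Camera axes: x right, y down, z forward; pixel columns grow to the right and rows downward; lengths in m; the calibration is good to about 2 mm. A picture is of the moment at which its call begins. camera_info takes no time and is no camera call.
- manip.hand_in(): hands the job in, once; it reports no verdict.
The state is a dict: "clock": time; "joint_pos": joint angles; "joint_velocities": joint speeds; "tau": joint torques, N m; "position": TCP position; "ee_rot": TCP orientation; "ft_force": force on the tool from outside, world axes, zero at the start; "torque": the same for the moment, N m; "grip_width": opening from 0.0 (shut) to 1.0 (fully open).
Only numpy, scipy, OpenCV 4.12 (cv2) and the standard library are available. Lean on these libraries where they do the work, as an engineer would, in place of code of your own. Each camera call takes 0.05 s, during which the arm holds its last target.

## Working session

There is one attempt and no reset: what is moved stays moved. The work goes in short steps, Python scripts to look and compute and a tool call to move; the robot and the scene stay as the last step left them, time stands still between calls to the robot, and variables do not carry over. Pictures are saved under pics/ and viewed, and the job is handed in when it is done.

Besides the shell and the picture viewer there is one more tool, called after "Call:" in YAML: its name, and indented under it one key for each argument. step_arm: Moves the arm, as the interface text tells. Its arguments: {"type":"object","properties":{"motion":{"type":"array"},"jaw":{"type":"number"},"force":{"type":"number"}},"required":["motion"]}

```bash
ls; mkdir -p pics; python3 - <<'E'
from workcell import manip
import cv2,numpy as np
for n in("side","top"):
    im=manip.camera(n); cv2.imwrite(f"pics/{n}0.png",im)
    i=manip.camera_info(n); print(n,i)
o=manip.get_obs(); print(o)
E
```

```text
pics
side {'camera_matrix': array([[468.05160099,   0.        , 318.74148027],
       [  0.        , 468.05160099, 201.01740011],
       [  0.        ,   0.        ,   1.        ]]), 'k1': 0.014485140144523323, 'R': array([[-0.97285645, -0.23129852,  0.00716391],
       [-0.16007717,  0.65029385, -0.74262589],
       [ 0.16710963, -0.72361516, -0.66966818]]), 't': array([0.49500221, 0.11878841, 1.48514047])}
top {'camera_matrix': array([[508.8073853 ,   0.        , 325.99651629],
       [  0.        , 508.8073853 , 202.32701707],
       [  0.        ,   0.        ,   1.        ]]), 'k1': -0.054870415581857186, 'R': array([[ 0.02722459, -0.99956543,  0.01130353],
       [-0.98487664, -0.02875661, -0.17085391],
       [ 0.17110472, -0.00648116, -0.98523153]]), 't': array([-0.02448086,  0.49297481,  1.27892722])}
{'clock': 0.1, 'joint_pos': array([ 1.15957412,  0.33273895, -0.06444758,  1.46054435,  0.02184669,
        1.34962541, -0.0885658 ]), 'joint_velocities': array([-5.61072644e-04,  2.53522679e-05, -2.79035024e-04, -6.13376171e-04,
       -4.60919945e-04, -8.22102914e-04,  9.05941453e-04]), 'tau': array([-7.37538077e-01, -6.25105119e+01, -6.44613951e-01, -3.86647153e+01,
       -2.77429791e-01,  3.08934124e-01,  5.24174818e-02]), 'position': array([ 0.23658482, -0.57839748,  0.23078789]), 'ee_rot': array([ 9.81203797e-01,  1.92974074e-01, -2.18653202e-04, -2.61951883e-04]), 'ft_force': array([1.45224771, 0.16046923, 0.29999668]), 'torque': array([ 0.05075772, -0.00292642,  0.00208102]), 'grip_width': 1.0002359557559979}
```

View pics/top0.png

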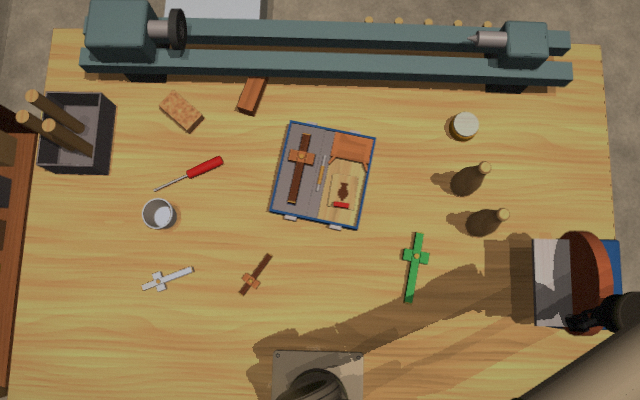

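View pics/side0.png

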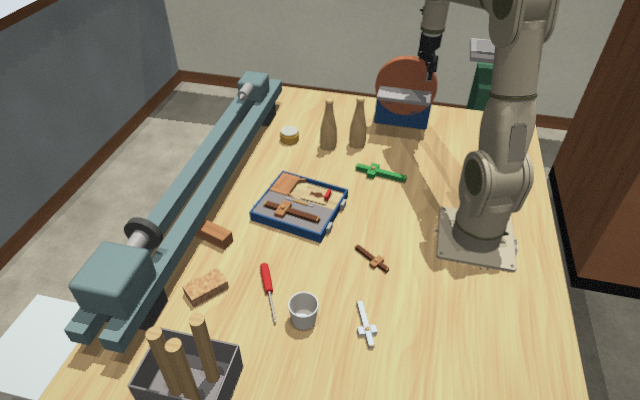

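```bash
cat > h.py <<'E'
import numpy as np,cv2
from workcell import manip
def cal(n):
    i=manip.camera_info(n); return i['camera_matrix'],i['k1'],i['R'],i['t']
def ray(n,u,v):
    K,k,R,t=cal(n); d=np.array([(u-K[0,2])/K[0,0],(v-K[1,2])/K[1,1]]); s=d.copy()
    for _ in range(20): s=d/(1+k*(s@s))
    return -R.T@t, R.T@np.array([s[0],s[1],1])
def onz(n,u,v,z):
    c,d=ray(n,u,v); return c+d*(z-c[2])/d[2]
def proj(n,X):
    K,k,R,t=cal(n); c=R@np.asarray(X)+t; s=c[:2]/c[2]; s=s*(1+k*(s@s)); return K[0,0]*s[0]+K[0,2],K[1,1]*s[1]+K[1,2]
def tri(a,b):
    c1,d1=ray('top',*a);c2,d2=ray('side',*b)
    A=np.stack([d1,-d2],1); x=np.linalg.lstsq(A,c2-c1,rcond=None)[0]
    p,q=c1+d1*x[0],c2+d2*x[1]; return (p+q)/2,np.linalg.norm(p-q)
E
python3 - <<'E'
import cv2
a=cv2.imread("pics/top0.png")[112:240,260:385]; cv2.imwrite("pics/tc.png",cv2.resize(a,None,fx=4.6,fy=4.6,interpolation=cv2.INTER_CUBIC))
a=cv2.imread("pics/side0.png")[165:245,240:355]; cv2.imwrite("pics/sc.png",cv2.resize(a,None,fx=6,fy=6,interpolation=cv2.INTER_CUBIC))
E
```

```text
(no output)
```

View pics/tc.png

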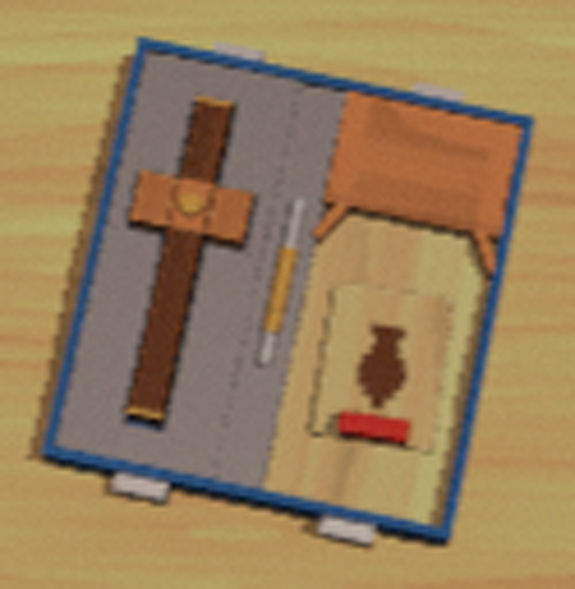

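View pics/sc.png

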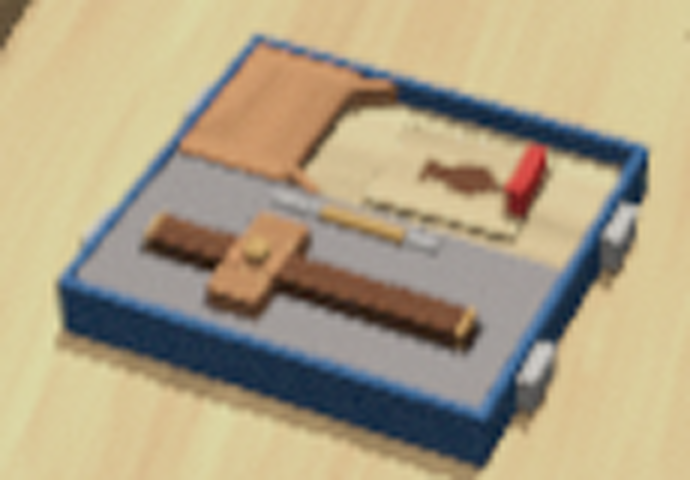

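```bash
cat > m.py <<'E'
from h import *
T=lambda x,y:((x+.5)/4.6-.5+260,(y+.5)/4.6-.5+112)
S=lambda x,y:((x+.5)/6-.5+240,(y+.5)/6-.5+165)
c={'FL':((141,38),(62,283)),'FR':((533,119),(258,37)),'NR':((449,538),(648,148)),'NL':((45,457),(490,415))}
P={}
for k,(a,b) in c.items():
    p,e=tri(T(*a),S(*b)); P[k]=onz('top',*T(*a),.038); print(k,p.round(4),round(e,4),P[k][:2].round(4),onz('side',*S(*b),.038)[:2].round(4))
C=sum(P.values())/4
ax=(P['FL']-P['NL']+P['FR']-P['NR']); ay=(P['FL']-P['FR']+P['NL']-P['NR'])
print('len',np.linalg.norm(ax)/2,np.linalg.norm(ay)/2,'yaw',np.arctan2(ax[1],ax[0]),np.arctan2(-ay[0],ay[1]),'C',C)
yaw=(np.arctan2(ax[1],ax[0])+np.arctan2(-ay[0],ay[1]))/2
R2=np.array([[np.cos(yaw),-np.sin(yaw)],[np.sin(yaw),np.cos(yaw)]])
inc=lambda p:(R2.T@(p[:2]-C[:2])).round(4)
# masks
for n in('top','side'):
    im=cv2.imread(f'pics/{n}0.png'); h=cv2.cvtColor(im,cv2.COLOR_BGR2HSV)
    x0,y0,x1,y1=(260,112,385,240) if n=='top' else (240,165,355,245)
    red=((h[...,0]<5)|(h[...,0]>174))&(h[...,1]>190)&(h[...,2]>120)
    m=np.zeros(red.shape,np.uint8); m[y0:y1,x0:x1]=red[y0:y1,x0:x1]*255
    cnt=max(cv2.findContours(m,0,2)[0],key=cv2.contourArea)
    print(n,'red',cv2.minAreaRect(cnt),cv2.boundingRect(cnt))
g1,g2=onz('top',*T(212,100),.049),onz('top',*T(144,420),.049)
print('gauge',g1,g2,np.linalg.norm(g1-g2),'in case',inc(g1),inc(g2),'yaw',np.arctan2(*(g1-g2)[1::-1]))
for n,q in dict(tFL=(332,288),tFR=(452,296),tNL=(312,436),tNR=(436,452)).items():
    p=onz('top',*T(*q),.026); print(n,p[:2].round(4),inc(p))
for n,q in dict(rTL=(340,412),rTR=(411,421),rBL=(337,432),rBR=(408,443)).items():
    p=onz('top',*T(*q),.046); print(n,p[:2].round(4),inc(p))
np.savez('case.npz',C=C[:2],yaw=yaw)
for u,v in ((470,180),(486,222)): print('club?',onz('top',u,v,.1))
for n,q in dict(mL=(322,205),mR=(497,238),fl=(345,93),fr=(530,122)).items():
    p=onz('top',*T(*q),.036); print(n,inc(p))
E
python3 m.py
```

```text
FL [0.7158 0.0914 0.0389] 0.0002 [0.716  0.0914] [0.7164 0.0904]
FR [ 0.6741 -0.1378  0.0393] 0.001 [ 0.6739 -0.138 ] [ 0.6751 -0.1395]
NR [ 0.4288 -0.093   0.0398] 0.0025 [ 0.4278 -0.0932] [ 0.4304 -0.0952]
NL [0.4678 0.1354 0.042 ] 0.0024 [0.4672 0.1357] [0.4699 0.1316]
len 0.2514486205173239 0.23275641203543637 yaw -0.17820344432393642 -0.1760695358150513 C [ 0.57123987 -0.00100537  0.038     ]
top red ((340.7972717285156, 204.21621704101562), (14.138313293457031, 4.1099748611450195), 9.462322235107422) (334, 202, 15, 6)
side red ((329.0, 194.0), (0.0, 0.0), 0.0) (329, 194, 1, 1)
gauge [0.67612206 0.04826515 0.049     ] [0.48817176 0.08000173 0.049     ] 0.19061092517713388 in case [0.0946 0.067 ] [-0.096   0.0651] yaw -0.1672783375144529
tFL [ 0.5726 -0.024 ] [ 0.0053 -0.0224]
tFR [ 0.5699 -0.0934] [ 0.015  -0.0912]
tNL [ 0.4856 -0.0148] [-0.0819 -0.0286]
tNR [ 0.4784 -0.0858] [-0.0764 -0.0998]
rTL [ 0.4965 -0.03  ] [-0.0685 -0.0417]
rTR [ 0.4925 -0.0701] [-0.0653 -0.0819]
rBL [ 0.485  -0.0286] [-0.08   -0.0423]
rBR [ 0.4799 -0.0686] [-0.078  -0.0827]
club? [ 0.55120919 -0.37160931  0.1       ]
club? [ 0.44544283 -0.40962131  0.1       ]
mL [ 0.0499 -0.0071]
mR [ 0.0515 -0.1097]
fl [ 0.1186 -0.0066]
fr [ 0.1237 -0.1155]
```

Gauge-like things in the top view: white (167,280), green (415,265), small brown (256,275) and large brown in the case (300,168). The one in the case is meant: it is neither green nor white, it is the larger brown one (190 mm measured), and the enlarged crop confirms it. I'm rising clear of the clubs first while turning to the template's yaw.

Call:
step_arm:
  motion:
    - [0,0,-25,0,0,7]
    - [0,0,-25,0,0,7]
    - [0,0,-25,0,0,7]
    - [0,0,-25,0,0,7]
  jaw: 60
  force: 30

```text
clock: 0.6
position: [0.2344, -0.5808, 0.3271]
ee_rot: [0.998, -0.059, -0.002, -0.001]
ft_force: [-0.0, 1.0, -0.7]
grip_width: 0.704
```

```bash
cat > go.py <<'E'
import sys
from h import *
from scipy.spatial.transform import Rotation as Ro
d=np.load('case.npz'); C,yaw=d['C'],float(d['yaw'])
def go(cx,cy,z,yw):  # case-frame target (m), yaw rel. to case (rad)
    o=manip.get_obs(); R=Ro.from_quat(o['ee_rot'])
    w=C+np.array([[np.cos(yaw),-np.sin(yaw)],[np.sin(yaw),np.cos(yaw)]])@[cx,cy]
    X=np.array([*w,z]); a=yaw+yw
    Rt=Ro.from_matrix(np.array([[np.cos(a),np.sin(a),0],[np.sin(a),-np.cos(a),0],[0,0,-1]]))
    rv=(R.inv()*Rt).as_rotvec(degrees=True)
    print('t',round(o['clock'],2),'pos',o['position'].round(4),'world tgt',X.round(4),'tool d mm',(R.inv().apply(X-o['position'])*1e3).round(1),'rot deg',rv.round(1),'F',o['ft_force'].round(1),'gw',round(o['grip_width'],3))
    dd=o['position'][:2]-C; print('in case',(np.array([[np.cos(yaw),np.sin(yaw)],[-np.sin(yaw),np.cos(yaw)]])@dd*1e3).round(1))
if __name__=='__main__': go(*map(float,sys.argv[1:5]))
E
python3 go.py -0.073 -0.062 0.15 0.08
```

```text
t 0.6 pos [ 0.2344 -0.5808  0.3271] world tgt [ 0.4885 -0.0492  0.15  ] tool d mm [ 190.4 -557.7  176.8] rot deg [-0.1  0.3 -1.2] F [-0.   1.  -0.7] gw 0.704
in case [-229.4 -630.1]
```

Call:
step_arm:
  motion:
    - [12,-36,0,0,0,0]
    - [17,-50,0,0,0,0]
    - [17,-50,0,0,0,0]
    - [17,-50,0,0,0,0]
    - [17,-50,0,0,0,0]
    - [17,-50,0,0,0,0]
    - [17,-50,0,0,0,0]
    - [17,-50,0,0,0,0]
    - [17,-50,0,0,0,0]
    - [17,-50,0,0,0,0]
    - [12,-36,0,0,0,0]
    - [0,0,0,0,0,0]

```text
clock: 2.1
position: [0.4775, -0.0652, 0.3233]
ee_rot: [0.998, -0.059, -0.005, -0.002]
ft_force: [1.2, 0.8, -1.0]
grip_width: 0.7
```

```bash
python3 go.py -0.073 -0.062 0.08 0.08
```

```text
t 2.1 pos [ 0.4775 -0.0652  0.3233] world tgt [ 0.4885 -0.0492  0.08  ] tool d mm [ 11.8 -16.5 243.2] rot deg [-0.2  0.6 -1.2] F [ 1.2  0.8 -1. ] gw 0.7
in case [-81.  -79.7]
```

Call:
step_arm:
  motion:
    - [3,-4,50,0,0.6,-1.2]
    - [3,-4,60,0,0,0]
    - [3,-4,60,0,0,0]
    - [3,-4,55,0,0,0]
    - [0,0,18,0,0,0]
    - [0,0,0,0,0,0]

```text
clock: 2.85
position: [0.4889, -0.0527, 0.0725]
ee_rot: [0.999, -0.05, -0.001, -0.001]
ft_force: [1.3, 1.2, -0.6]
grip_width: 0.701
```

```bash
python3 go.py -0.073 -0.062 0.027 0.08; python3 - <<'E'
from h import *
for n in("side","top"):
    im=manip.camera(n)
    a=im[112:240,260:385] if n=='top' else im[135:245,240:380]
    cv2.imwrite(f"pics/{n}1.png",cv2.resize(a,None,fx=4.6,fy=4.6,interpolation=cv2.INTER_CUBIC))
E
```

```text
t 2.85 pos [ 0.4889 -0.0527  0.0725] world tgt [ 0.4885 -0.0492  0.027 ] tool d mm [-0.7 -3.4 45.5] rot deg [-0.1  0.1 -0.2] F [ 1.3  1.2 -0.6] gw 0.701
in case [-71.9 -65.4]
```

View pics/top1.png

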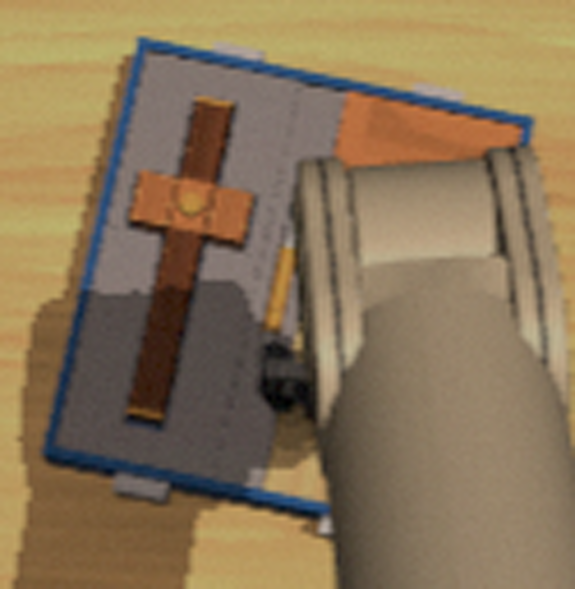

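View pics/side1.png

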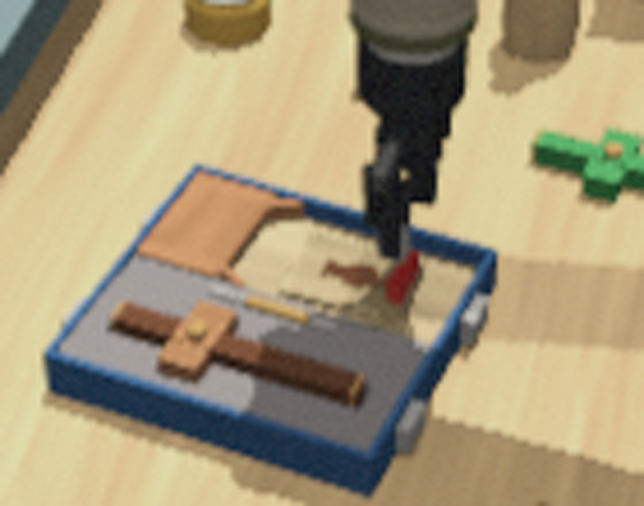

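Call:
step_arm:
  motion:
    - [0,-3.4,15,0,0,0]
    - [0,0,15,0,0,0]
    - [0,0,10,0,0,0]
    - [0,0,4,0,0,0]
    - [0,0,0,0,0,0]
  jaw: 52

```text
clock: 3.58
position: [0.4921, -0.0497, 0.0294]
ee_rot: [0.999, -0.05, 0.003, -0.0]
ft_force: [-1.1, 1.2, -0.4]
grip_width: 0.612
```

```bash
python3 go.py -0.073 -0.062 0.027 0.08; python3 - <<'E'
from h import *
for n in("side",):
    im=manip.camera(n)
    a=im[145:235,260:350]
    cv2.imwrite(f"pics/{n}2.png",cv2.resize(a,None,fx=6,fy=6,interpolation=cv2.INTER_CUBIC))
E
```

```text
t 3.58 pos [ 0.4921 -0.0497  0.0294] world tgt [ 0.4885 -0.0492  0.027 ] tool d mm [-3.7 -0.2  2.4] rot deg [-0.  -0.3 -0.2] F [-1.1  1.2 -0.4] gw 0.612
in case [-69.3 -61.9]
```

View pics/side2.png

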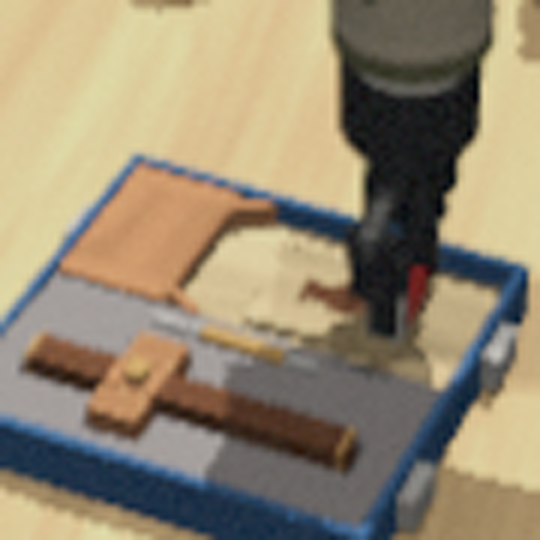

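The fingers straddle the bar, about 4 mm too far forward. I'm correcting that and closing.

Call:
step_arm:
  motion:
    - [-3.5,0,2,0,0,0]
    - [0,0,0,0,0,0]

```text
clock: 3.88
position: [0.4889, -0.0494, 0.028]
ee_rot: [0.999, -0.05, 0.003, -0.0]
ft_force: [1.6, 2.0, -1.5]
grip_width: 0.604
```

Call:
step_arm:
  motion:
    - [0,0,0,0,0,0]
    - [0,0,0,0,0,0]
    - [0,0,0,0,0,0]
    - [0,0,0,0,0,0]
  jaw: 30
  force: 30

```text
clock: 4.38
position: [0.4891, -0.0495, 0.0284]
ee_rot: [0.999, -0.05, 0.003, 0.0]
ft_force: [0.8, 1.1, -0.5]
grip_width: 0.462
```

```bash
python3 go.py -0.055 -0.060 0.028 0
```

```text
t 4.38 pos [ 0.4891 -0.0495  0.0284] world tgt [ 0.5065 -0.0504  0.028 ] tool d mm [17.4 -0.9  0.6] rot deg [-0.  -0.4  4.4] F [ 0.8  1.1 -0.5] gw 0.462
in case [-72.3 -62.2]
```

Gripped (39.5 mm against 40 mm). Next I'm turning to the slot's axis and moving up to the mouth.

Call:
step_arm:
  motion:
    - [8,-1,0,0,0,2.5]
    - [10,0,0,0,0,2]
    - [0,0,0,0,0,0]

```text
clock: 4.75
position: [0.5075, -0.0509, 0.0285]
ee_rot: [0.996, -0.091, 0.003, 0.0]
ft_force: [0.4, 1.5, -1.4]
grip_width: 0.459
```

```bash
python3 go.py -0.035 -0.060 0.028 0; python3 - <<'E'
from h import *
for n in("side","top"):
    im=manip.camera(n)
    a=im[112:240,260:385] if n=='top' else im[145:235,240:350]
    cv2.imwrite(f"pics/{n}3.png",cv2.resize(a,None,fx=4.6,fy=4.6,interpolation=cv2.INTER_CUBIC))
E
```

```text
t 4.75 pos [ 0.5075 -0.0509  0.0285] world tgt [ 0.5262 -0.0539  0.028 ] tool d mm [18.9 -0.4  0.6] rot deg [-0.  -0.4 -0.3] F [ 0.4  1.5 -1.4] gw 0.459
in case [-53.9 -60.3]
```

View pics/side3.png

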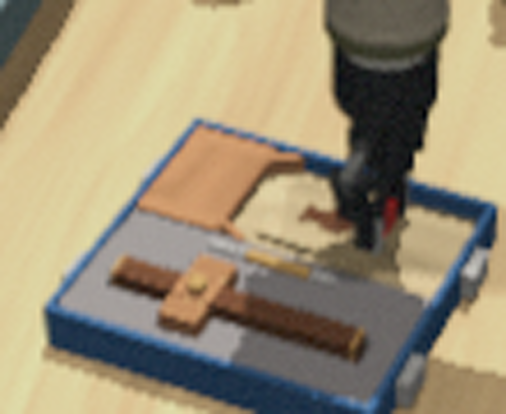

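View pics/top3.png

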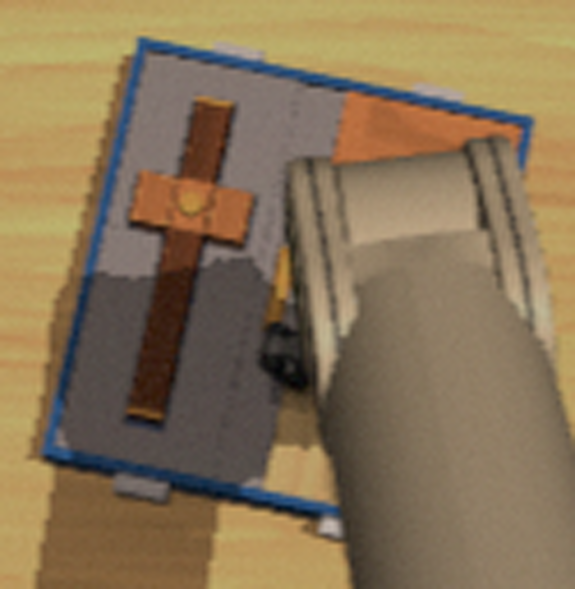

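Call:
step_arm:
  motion:
    - [7,-0.2,0,0,0,0]
    - [7,0,0,0,0,0]
    - [7,0,0,0,0,0]
    - [7,0,0,0,0,0]

```text
clock: 5.35
position: [0.5314, -0.0546, 0.0282]
ee_rot: [0.996, -0.09, -0.002, 0.0]
ft_force: [-12.9, 5.0, 15.1]
grip_width: 0.457
```

```bash
python3 go.py 0.031 -0.060 0.028 0
```

```text
t 5.35 pos [ 0.5314 -0.0546  0.0282] world tgt [ 0.5912 -0.0655  0.028 ] tool d mm [60.8  0.1  0. ] rot deg [ 0.   0.2 -0.1] F [-12.9   5.   15.1] gw 0.457
in case [-29.8 -59.8]
```

Call:
step_arm:
  motion:
    - [-2,0,-1,0,0,0]
    - [0,0,0,0,0,0]

```text
clock: 5.6
position: [0.5302, -0.0538, 0.0293]
ee_rot: [0.996, -0.089, -0.002, -0.0]
ft_force: [0.2, 1.5, -0.5]
grip_width: 0.457
```

```bash
python3 go.py 0.031 -0.060 0.028 0; python3 - <<'E'
from h import *
for n in("side",):
    im=manip.camera(n)
    cv2.imwrite("pics/side4full.png",im)
    a=im[160:225,250:350]
    cv2.imwrite(f"pics/{n}4.png",cv2.resize(a,None,fx=8,fy=8,interpolation=cv2.INTER_CUBIC))
E
```

```text
t 5.6 pos [ 0.5302 -0.0538  0.0293] world tgt [ 0.5912 -0.0655  0.028 ] tool d mm [62.1  0.7  1.1] rot deg [ 0.   0.2 -0.1] F [ 0.2  1.5 -0.5] gw 0.457
in case [-31.1 -59.2]
```

View pics/side4.png

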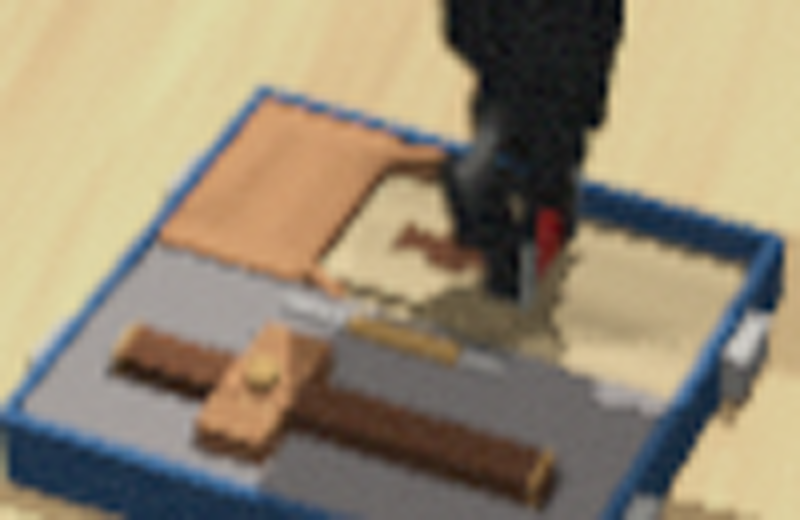

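The slab stopped at the mouth with about 13 N axial resistance, and the side view shows its front edge at the cover (near (340,270) in the crop). I'll let go and push low on the near edge with shut fingers, so the slab lies flat and the flares can guide it.

Call:
step_arm:
  motion:
    - [0,0,0,0,0,0]
    - [0,0,0,0,0,0]
    - [0,0,-25,0,0,0]
    - [0,0,-20,0,0,0]
    - [-20,0,0,0,0,0]
    - [-15,0,0,0,0,0]
    - [0,0,0,0,0,0]
  jaw: 52

```text
clock: 6.52
position: [0.4954, -0.0486, 0.0756]
ee_rot: [0.996, -0.09, -0.001, 0.0]
ft_force: [0.9, 1.1, -0.8]
grip_width: 0.606
```

```bash
python3 go.py -0.066 -0.060 0.024 0; python3 - <<'E'
from h import *
for n in("side",):
    im=manip.camera(n)
    cv2.imwrite("pics/side5full.png",im)
    a=im[160:225,250:350]
    cv2.imwrite(f"pics/{n}5.png",cv2.resize(a,None,fx=8,fy=8,interpolation=cv2.INTER_CUBIC))
E
```

```text
t 6.53 pos [ 0.4954 -0.0486  0.0756] world tgt [ 0.4957 -0.0484  0.024 ] tool d mm [ 0.3 -0.2 51.6] rot deg [ 0.   0.1 -0.2] F [ 0.9  1.1 -0.8] gw 0.606
in case [-66.2 -60.2]
```

View pics/side5.png

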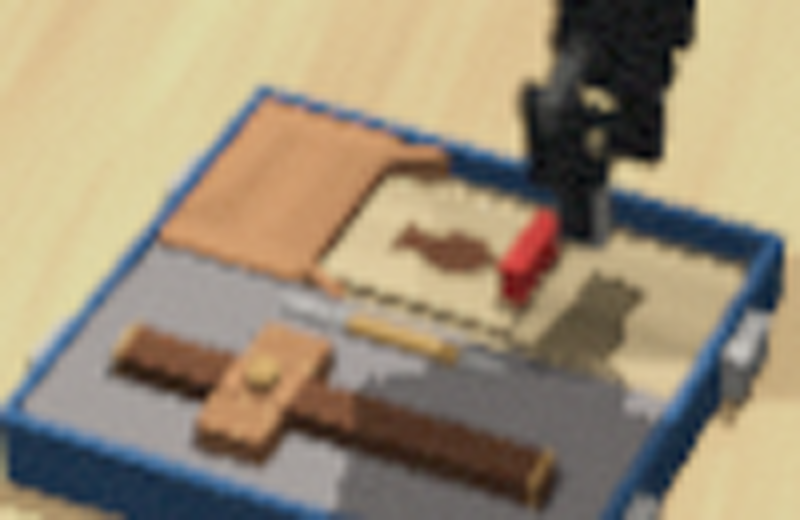

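```bash
python3 - <<'E'
from h import *
from go import C,yaw
S=lambda x,y:((x+.5)/8-.5+250,(y+.5)/8-.5+160)
R=np.array([[np.cos(yaw),np.sin(yaw)],[-np.sin(yaw),np.cos(yaw)]])
def f(n,q,z):
    p=onz('side',*S(*q),z); print(n,(R@(p[:2]-C)*1e3).round(1))
for q in((502,262),(528,270),(543,210),(558,214)): f('bar',q,.046)
f('slab NL',(505,345),.026); f('slab FL?',(345,285),.026)
f('mouthL top',(322,262),.036); f('mouthR top',(388,165),.036); f('cover front L',(310,275),.036)
f('flare end L',(345,292),.036); f('flare end R',(445,155),.036)
f('case NR',(782,240),.038); f('FL',(262,92),.038)
E
```

```text
bar [-22.2 -45.5]
bar [-34.3 -45.3]
bar [-24.4 -83.6]
bar [-31.3 -83.8]
slab NL [-35.5 -18.7]
slab FL? [ 42.2 -25.7]
mouthL top [ 52.3 -25. ]
mouthR top [ 54.5 -94.8]
cover front L [ 53.2 -15.4]
flare end L [ 35.  -11.6]
flare end R [  34.6 -111.2]
case NR [-121.8 -115.6]
FL [ 126.7 -116. ]
```

Call:
step_arm:
  motion:
    - [0,0,0,0,0,0]
    - [0,0,0,0,0,0]
    - [0,0,0,0,0,0]
    - [0,0,15,0,0,0]
    - [0,0,15,0,0,0]
    - [0,0,15,0,0,0]
    - [0,0,6,0,0,0]
    - [0,0,0,0,0,0]
  jaw: 0

```text
clock: 7.58
position: [0.4963, -0.0487, 0.02]
ee_rot: [0.996, -0.09, -0.002, -0.0]
ft_force: [-5.0, 1.7, 18.8]
grip_width: -0.004
```

Call:
step_arm:
  motion:
    - [5,0,0,0,0,0]
    - [5,0,0,0,0,0]
    - [4,0,0,0,0,0]
    - [4,0,0,0,0,0]

```text
clock: 8.07
position: [0.5097, -0.0509, 0.0201]
ee_rot: [0.996, -0.09, -0.007, 0.001]
ft_force: [-8.7, 2.0, 10.9]
grip_width: 0.0
```

```bash
python3 go.py 0.014 -0.060 0.025 0; python3 - <<'E'
from h import *
for n in("side",):
    im=manip.camera(n)
    a=im[160:225,250:350]
    cv2.imwrite(f"pics/{n}6.png",cv2.resize(a,None,fx=8,fy=8,interpolation=cv2.INTER_CUBIC))
E
```

```text
t 8.07 pos [ 0.5097 -0.0509  0.0201] world tgt [ 0.5744 -0.0625  0.025 ] tool d mm [65.7 -0.1 -5.8] rot deg [ 0.2  0.8 -0.1] F [-8.7  2.  10.9] gw 0.0
in case [-51.8 -59.9]
```

View pics/side6.png

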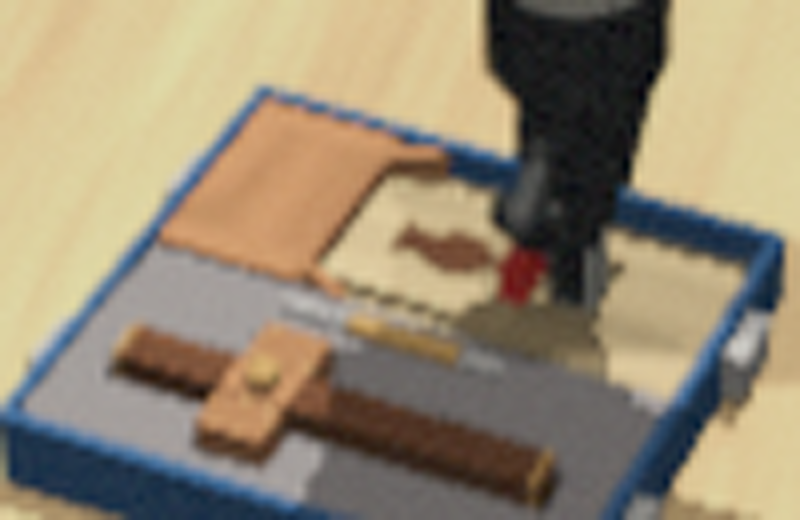

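I'm touching the deck (TCP z 20 mm), so I'll lift 4 mm before pushing.

Call:
step_arm:
  motion:
    - [-1,0,-4,0,0.7,0]
    - [0,0,0,0,0,0]

```text
clock: 8.38
position: [0.5094, -0.0506, 0.0242]
ee_rot: [0.996, -0.09, -0.0, 0.001]
ft_force: [0.4, 0.7, -0.9]
grip_width: -0.0
```

Call:
step_arm:
  motion:
    - [4,0,0,0,0,0]
    - [4,0,0,0,0,0]
    - [4,0,0,0,0,0]

```text
clock: 8.75
position: [0.5217, -0.053, 0.024]
ee_rot: [0.996, -0.09, -0.001, 0.001]
ft_force: [0.2, 1.7, -0.5]
grip_width: -0.001
```

```bash
python3 go.py 0.014 -0.060 0.025 0
```

```text
t 8.75 pos [ 0.5217 -0.053   0.024 ] world tgt [ 0.5744 -0.0625  0.025 ] tool d mm [53.5 -0.1 -1. ] rot deg [ 0.1  0.  -0.1] F [ 0.2  1.7 -0.5] gw -0.001
in case [-39.5 -59.9]
```

Call:
step_arm:
  motion:
    - [6,0,0,0,0,0]
    - [6,0,0,0,0,0]
    - [6,0,0,0,0,0]
    - [6,0,0,0,0,0]
    - [0,0,0,0,0,0]

```text
clock: 9.38
position: [0.5476, -0.0577, 0.0238]
ee_rot: [0.996, -0.09, -0.0, 0.001]
ft_force: [0.3, 2.1, -0.2]
grip_width: 0.001
```

```bash
python3 go.py 0.014 -0.060 0.025 0; python3 - <<'E'
from h import *
for n in("side",):
    im=manip.camera(n)
    a=im[160:225,250:350]
    cv2.imwrite(f"pics/{n}7.png",cv2.resize(a,None,fx=8,fy=8,interpolation=cv2.INTER_CUBIC))
E
```

```text
t 9.38 pos [ 0.5476 -0.0577  0.0238] world tgt [ 0.5744 -0.0625  0.025 ] tool d mm [27.2  0.  -1.2] rot deg [ 0.1  0.  -0.1] F [ 0.3  2.1 -0.2] gw 0.001
in case [-13.2 -59.9]
```

View pics/side7.png

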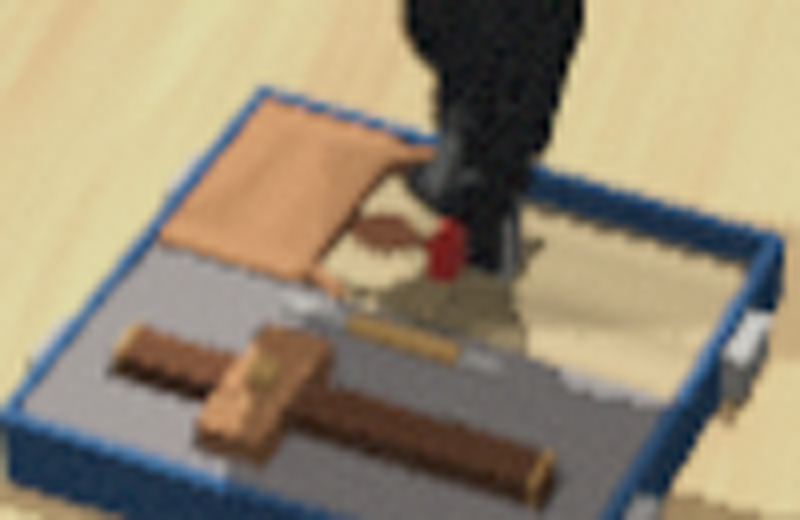

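The slab is entering the slot: the profile is half under the cover and the bar is at (447,248) in the crop. I'll carry on until it stops.

Call:
step_arm:
  motion:
    - [6,0,0,0,0,0]
    - [6,0,0,0,0,0]
    - [5,0,0,0,0,0]
    - [3,0,0,0,0,0]
    - [3,0,0,0,0,0]

```text
clock: 10.05
position: [0.5711, -0.062, 0.0237]
ee_rot: [0.996, -0.09, -0.001, 0.001]
ft_force: [-0.7, 1.0, 1.1]
grip_width: -0.003
```

Call:
step_arm:
  motion:
    - [3,0,0,0,0,0]
    - [3,0,0,0,0,0]

```text
clock: 10.3
position: [0.5757, -0.0628, 0.0234]
ee_rot: [0.996, -0.09, -0.003, 0.001]
ft_force: [-16.8, 4.5, 11.3]
grip_width: -0.003
```

```bash
python3 go.py 0.014 -0.060 0.025 0
```

```text
t 10.3 pos [ 0.5757 -0.0628  0.0234] world tgt [ 0.5744 -0.0625  0.025 ] tool d mm [-1.3 -0.  -1.6] rot deg [ 0.2  0.3 -0.1] F [-16.8   4.5  11.3] gw -0.003
in case [ 15.3 -60. ]
```

Call:
step_arm:
  motion:
    - [3,0,0,0,0,0]
    - [3,0,0,0,0,0]

```text
clock: 10.55
position: [0.5754, -0.0627, 0.0223]
ee_rot: [0.996, -0.089, -0.01, 0.002]
ft_force: [-15.5, 3.1, 10.5]
grip_width: -0.001
```

Call:
step_arm:
  motion:
    - [-3,0,0,0,0,0]
    - [-12,0,0,0,0,0]
    - [0,0,-30,0,0,0]
    - [0,0,-30,0,0,0]
    - [0,0,0,0,0,0]

```text
clock: 11.18
position: [0.5599, -0.0595, 0.0837]
ee_rot: [0.996, -0.089, -0.01, 0.002]
ft_force: [-0.0, 1.9, -0.8]
grip_width: -0.0
```

```bash
python3 go.py 0.078 0.065 0.075 0
```

```text
t 11.18 pos [ 0.5599 -0.0595  0.0837] world tgt [0.6595 0.0492 0.075 ] tool d mm [  78.8 -124.8    6.5] rot deg [ 0.3  1.1 -0.1] F [-0.   1.9 -0.8] gw -0.0
in case [ -0.9 -59.6]
```

The template is stopped firmly at the expected depth. Next is the far end of the gauge.

Call:
step_arm:
  motion:
    - [19,-31,0,0,1.1,0]
    - [20,-31,0,0,0,0]
    - [20,-31,0,0,0,0]
    - [20,-31,0,0,0,0]
    - [0,0,0,0,0,0]

```text
clock: 11.8
position: [0.6594, 0.05, 0.0776]
ee_rot: [0.996, -0.09, -0.001, 0.003]
ft_force: [0.2, 1.7, -0.9]
grip_width: 0.004
```

```bash
python3 go.py 0.078 0.066 0.052 0; python3 - <<'E'
from h import *
for n in("side",):
    im=manip.camera(n)
    a=im[150:235,240:350]
    cv2.imwrite(f"pics/{n}8.png",cv2.resize(a,None,fx=7,fy=7,interpolation=cv2.INTER_CUBIC))
E
```

```text
t 11.8 pos [0.6594 0.05   0.0776] world tgt [0.6596 0.0502 0.052 ] tool d mm [ 0.3 -0.4 25.6] rot deg [ 0.4  0.1 -0.2] F [ 0.2  1.7 -0.9] gw 0.004
in case [77.8 65.7]
```

View pics/side8.png

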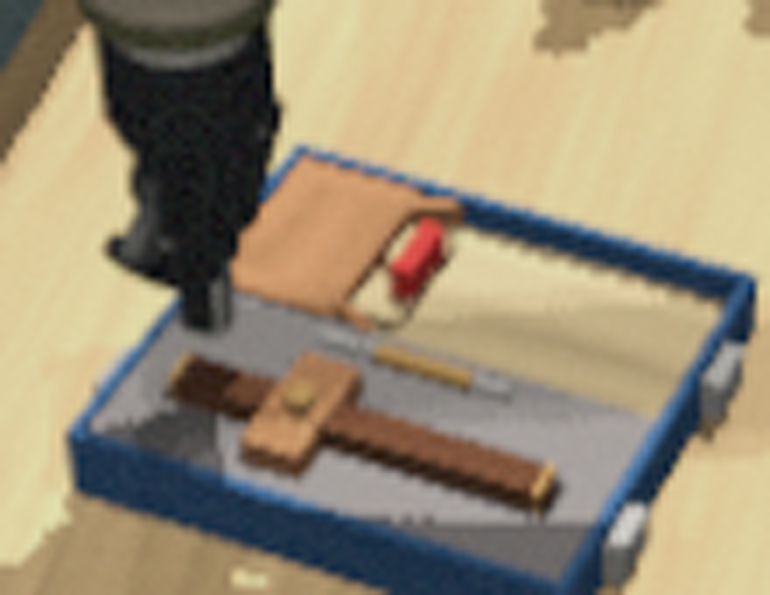

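The template is home, with only the bar end outside at (415,258). Pressing the far end now.

Call:
step_arm:
  motion:
    - [0,0,12,0,0,0]
    - [0,0,10,0,0,0]
    - [0,0,2,0,0,0]

```text
clock: 12.22
position: [0.6568, 0.0451, 0.0501]
ee_rot: [0.996, -0.092, -0.003, 0.005]
ft_force: [0.8, 0.7, -0.6]
grip_width: -0.006
```

Call:
step_arm:
  motion:
    - [0,0,2,0,0,0]
    - [0,0,2,0,0,0]

```text
clock: 12.48
position: [0.6571, 0.0445, 0.0464]
ee_rot: [0.996, -0.093, -0.002, 0.005]
ft_force: [0.4, 2.6, 1.7]
grip_width: 0.003
```

Call:
step_arm:
  motion:
    - [0,0,2,0,0,0]
    - [0,0,2,0,0,0]

```text
clock: 12.72
position: [0.6576, 0.0445, 0.0431]
ee_rot: [0.996, -0.093, -0.002, 0.005]
ft_force: [0.1, 0.6, 0.4]
grip_width: 0.003
```

```bash
python3 go.py 0.078 0.066 0.043 0; python3 - <<'E'
from h import *
for n in("side","top"):
    im=manip.camera(n)
    a=im[150:235,240:350] if n=='side' else im[112:240,260:385]
    cv2.imwrite(f"pics/{n}9.png",cv2.resize(a,None,fx=7 if n=='side' else 4.6,fy=7 if n=='side' else 4.6,interpolation=cv2.INTER_CUBIC))
E
```

```text
t 12.72 pos [0.6576 0.0445 0.0431] world tgt [0.6596 0.0502 0.043 ] tool d mm [ 0.9 -6.   0. ] rot deg [ 0.6  0.1 -0.5] F [0.1 0.6 0.4] gw 0.003
in case [77. 60.]
```

View pics/side9.png

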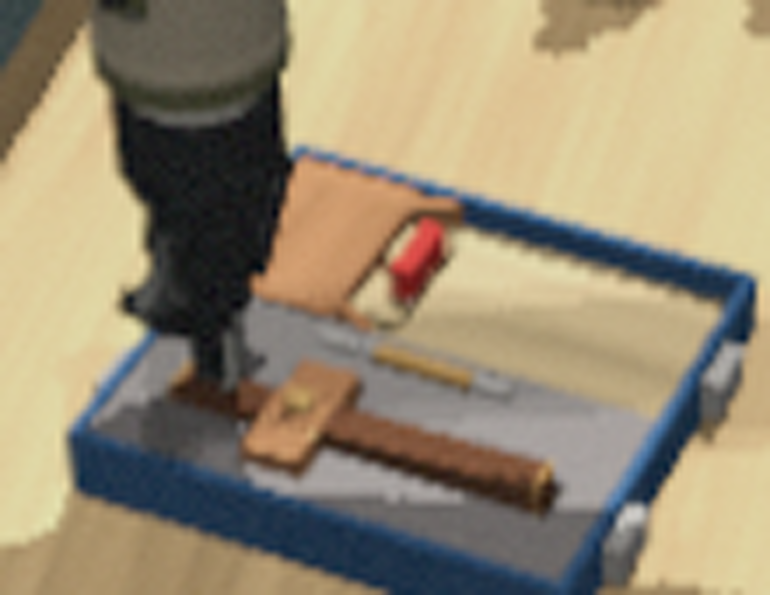

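The beam's far end is going down, but the tool has drifted 6 mm off in y. I'll lift slightly, recentre and press on.

Call:
step_arm:
  motion:
    - [0,0,-6,0,0,0]
    - [1,-6,0,0.6,0,0]
    - [0,0,0,0,0,0]

```text
clock: 13.2
position: [0.6594, 0.0507, 0.0488]
ee_rot: [0.996, -0.093, -0.002, -0.001]
ft_force: [0.3, 1.0, -0.6]
grip_width: -0.007
```

Call:
step_arm:
  motion:
    - [0,0,5,0,0,0]
    - [0,0,2,0,0,0]
    - [0,0,2,0,0,0]

```text
clock: 13.58
position: [0.6596, 0.0512, 0.0408]
ee_rot: [0.996, -0.093, -0.001, -0.001]
ft_force: [-10.9, 0.7, 26.3]
grip_width: 0.002
```

Call:
step_arm:
  motion:
    - [0,0,2,0,0,0]
    - [0,0,2,0,0,0]

```text
clock: 13.82
position: [0.6595, 0.0514, 0.0408]
ee_rot: [0.996, -0.093, -0.001, -0.0]
ft_force: [-8.3, -1.3, 19.8]
grip_width: 0.002
```

The far end has bottomed: z 40.8 mm, expected about 40, with a stiff 20–26 N. Now the near end.

Call:
step_arm:
  motion:
    - [0,0,-18,0,0,0]
    - [0,0,-16,0,0,0]
    - [-35,0,0,0,0,0]
    - [-36,0,0,0,0,0]
    - [-36,0,0,0,0,0]
    - [-36,0,0,0,0,0]
    - [0,0,0,0,0,0]

```text
clock: 14.7
position: [0.5168, 0.0788, 0.0804]
ee_rot: [0.996, -0.093, 0.001, -0.0]
ft_force: [1.0, 0.5, -0.9]
grip_width: 0.001
```

```bash
python3 go.py -0.065 0.066 0.054 0
```

```text
t 14.7 pos [0.5168 0.0788 0.0804] world tgt [0.5189 0.0754 0.054 ] tool d mm [ 2.7  2.9 26.5] rot deg [-0.  -0.1 -0.5] F [ 1.   0.5 -0.9] gw 0.001
in case [-67.7  68.9]
```

Call:
step_arm:
  motion:
    - [2.7,2.9,12,0,0,0]
    - [0,0,10,0,0,0]
    - [0,0,0,0,0,0]

```text
clock: 15.08
position: [0.5212, 0.0744, 0.0574]
ee_rot: [0.996, -0.094, 0.002, -0.0]
ft_force: [-0.5, 0.1, -0.4]
grip_width: -0.0
```

```bash
python3 go.py -0.065 0.066 0.050 0
```

```text
t 15.07 pos [0.5212 0.0744 0.0574] world tgt [0.5189 0.0754 0.05  ] tool d mm [-2.5 -0.5  7.4] rot deg [-0.1 -0.2 -0.6] F [-0.5  0.1 -0.4] gw -0.0
in case [-62.5  65.5]
```

Call:
step_arm:
  motion:
    - [-2,0,5,0,0,0]
    - [0,0,4,0,0,0]
    - [0,0,3,0,0,0]
    - [0,0,2,0,0,0]

```text
clock: 15.58
position: [0.5195, 0.0752, 0.0423]
ee_rot: [0.996, -0.094, 0.001, -0.001]
ft_force: [-0.9, 1.5, 0.9]
grip_width: -0.001
```

Call:
step_arm:
  motion:
    - [0,0,2,0,0,0]
    - [0,0,2,0,0,0]

```text
clock: 15.82
position: [0.5196, 0.0753, 0.0399]
ee_rot: [0.996, -0.094, 0.002, -0.0]
ft_force: [-16.1, -1.0, 40.8]
grip_width: -0.002
```

Call:
step_arm:
  motion:
    - [0,0,2,0,0,0]
    - [0,0,2,0,0,0]

```text
clock: 16.08
position: [0.5196, 0.0752, 0.04]
ee_rot: [0.996, -0.094, 0.002, 0.001]
ft_force: [-14.0, -2.1, 28.6]
grip_width: -0.004
```

```bash
python3 go.py -0.065 0.066 0.040 0
```

```text
t 16.07 pos [0.5196 0.0752 0.04  ] world tgt [0.5189 0.0754 0.04  ] tool d mm [-0.8 -0.  -0. ] rot deg [ 0.1 -0.2 -0.6] F [-14.   -2.1  28.6] gw -0.004
in case [-64.2  66. ]
```

The near end is home (z 40.0 mm, firm). I'll re-check the far end, in case pressing the near end lifted it.

Call:
step_arm:
  motion:
    - [0,0,-18,0,0,0]
    - [0,0,-16,0,0,0]
    - [35,0,0,0,0,0]
    - [36,0,0,0,0,0]
    - [36,0,0,0,0,0]
    - [36,0,0,0,0,0]
    - [0,0,0,0,0,0]

```text
clock: 16.95
position: [0.6653, 0.0469, 0.0778]
ee_rot: [0.996, -0.094, 0.003, 0.002]
ft_force: [-0.6, 0.9, -0.3]
grip_width: 0.002
```

```bash
python3 go.py 0.078 0.066 0.043 0
```

```text
t 16.95 pos [0.6653 0.0469 0.0778] world tgt [0.6596 0.0502 0.043 ] tool d mm [-6.4 -2.3 34.8] rot deg [ 0.2 -0.4 -0.6] F [-0.6  0.9 -0.3] gw 0.002
in case [84.1 63.8]
```

Call:
step_arm:
  motion:
    - [-6,-2.3,10,0.2,0,-0.5]
    - [0,0,12,0,0,0]
    - [0,0,8,0,0,0]
    - [0,0,2,0,0,0]

```text
clock: 17.45
position: [0.6572, 0.0514, 0.0431]
ee_rot: [0.996, -0.089, 0.003, -0.0]
ft_force: [1.5, 0.8, 0.0]
grip_width: 0.001
```

Call:
step_arm:
  motion:
    - [0,0,2,0,0,0]
    - [0,0,2,0,0,0]
    - [0,0,2,0,0,0]

```text
clock: 17.82
position: [0.6573, 0.0515, 0.0401]
ee_rot: [0.996, -0.089, 0.003, 0.0]
ft_force: [-10.7, -0.1, 21.8]
grip_width: -0.0
```

```bash
python3 go.py 0.078 0.066 0.040 0
```

```text
t 17.82 pos [0.6573 0.0515 0.0401] world tgt [0.6596 0.0502 0.04  ] tool d mm [2.5 0.8 0.2] rot deg [ 0.  -0.3 -0. ] F [-10.7  -0.1  21.8] gw -0.0
in case [75.5 66.8]
```

Both ends at 40.0 mm. Retreating up and aside for a final look.

Call:
step_arm:
  motion:
    - [0,0,-20,0,0,0]
    - [0,0,-50,0,0,0]
    - [0,0,-50,0,0,0]
    - [0,0,-50,0,0,0]
    - [-20,-45,0,0,0,0]
    - [-20,-45,0,0,0,0]
    - [-20,-45,0,0,0,0]
    - [-20,-45,0,0,0,0]
    - [0,0,0,0,0,0]

```text
clock: 18.95
position: [0.6103, 0.2492, 0.2272]
ee_rot: [0.996, -0.09, 0.009, -0.003]
ft_force: [1.1, -0.2, -0.6]
grip_width: 0.001
```

```bash
python3 - <<'E'
from h import *
im=manip.camera('side'); cv2.imwrite('pics/sideF.png',im)
t=manip.camera('top'); cv2.imwrite('pics/topF.png',t)
cv2.imwrite('pics/sF.png',cv2.resize(im[150:245,240:355],None,fx=6,fy=6,interpolation=cv2.INTER_CUBIC))
E
```

```text
(no output)
```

View pics/topF.png

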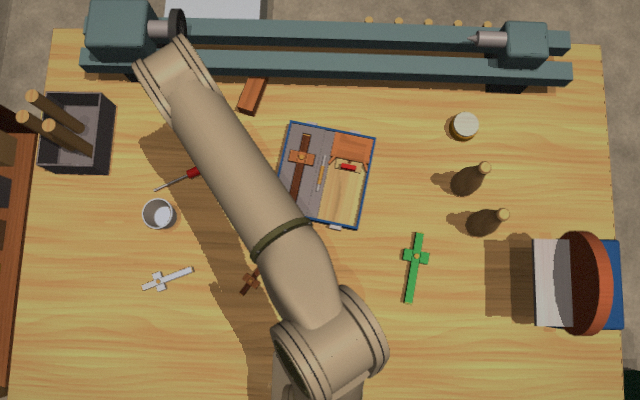

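View pics/sideF.png

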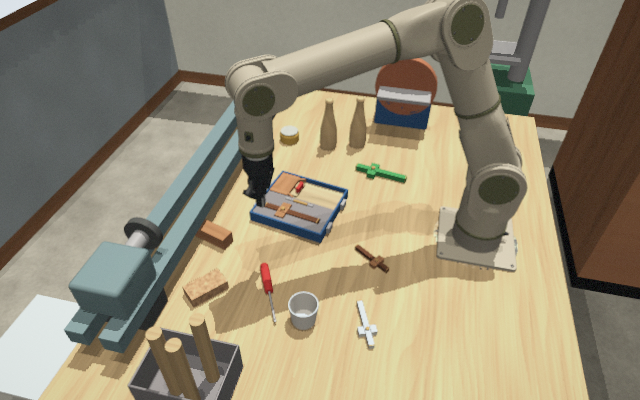

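View pics/sF.png

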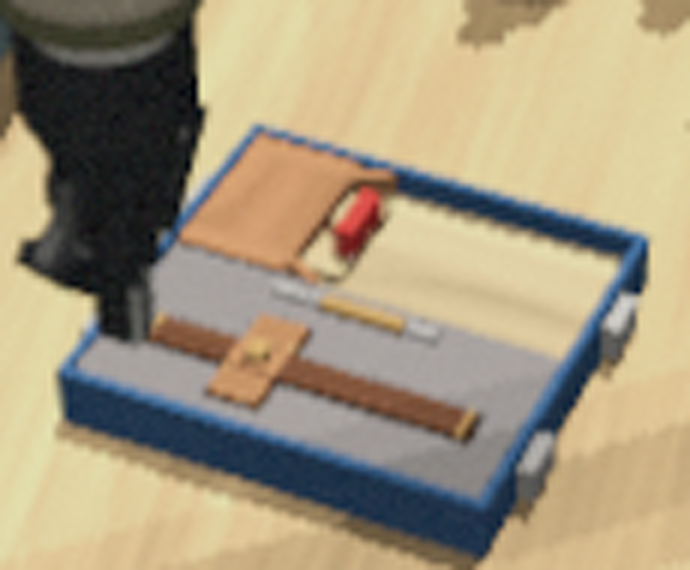

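The top and side views show the gauge flush at both ends ((160,330) and (465,422) in the crop). The red bar is up near the slot at (357,222), and the clubs are standing where they were. One numeric check of the bar's place, then hand in.

```bash
python3 - <<'E'
from h import *
from go import C,yaw
R=np.array([[np.cos(yaw),np.sin(yaw)],[-np.sin(yaw),np.cos(yaw)]])
for f in('top0','topF'):
    im=cv2.imread(f'pics/{f}.png'); h=cv2.cvtColor(im,cv2.COLOR_BGR2HSV)
    r=(((h[...,0]<5)|(h[...,0]>174))&(h[...,1]>190)&(h[...,2]>120)).astype(np.uint8)
    r[:112]=0;r[240:]=0;r[:,:270]=0;r[:,385:]=0
    M=cv2.moments(r,True); u,v=M['m10']/M['m00'],M['m01']/M['m00']
    p=onz('top',u,v,.046); print(f,(u,v),(R@(p[:2]-C)*1e3).round(1))
a,b=cv2.imread('pics/top0.png')[150:245,430:520],cv2.imread('pics/topF.png')[150:245,430:520]
print('club diff',cv2.absdiff(a,b).mean())
o=manip.get_obs();print(o['clock'],o['joint_velocities'].round(3).max())
E
```

```text
top0 (340.62068965517244, 204.31034482758622) [-72.8 -61.3]
topF (348.17543859649123, 166.28070175438597) [ 30.5 -60.7]
club diff 3.845224171539961
19.05 0.029
```

The bar centre is at (30.5, -60.7) mm in the case frame, against (31, -60) expected when home.

```bash
python3 - <<'E'
from workcell import manip
print(manip.hand_in())
E
```

```text
the job is handed in; nothing more can be done
None
```

The job is handed in at about 19 s of the 51 s allowed: the template is fully in its slot and the gauge is home at both ends. `hand_in()` gave no verdict.

- **Template:** I gripped it by the red bar and lined it up with the slot, but it stopped at the mouth at about 13 N. I let go and pushed it in with shut fingers, low on its near edge. It stopped firmly at about 17 N, and the bar's centre measured (30.5, -60.7) mm in the case's frame, against (31, -60) expected when home.
- **Gauge:** I pressed far end, near end, then the far end again. The beam top finished at 40.0 mm near and 40.1 mm far (40 expected), each resisting with 20 to 40 N.
- **Clubs:** they are standing where they were in the last pictures, and the gripper was clear of everything.

What went less smoothly:
- **Deck contact:** while lowering to push the template, the finger tips touched the deck at about 19 N.
- **Off-centre press:** the first far press drifted 6 mm off the beam's centre, so I recentred it.
- **Bar position:** one rough side-view measurement of the bar midway was about 4 mm off in y and disagreed with the arm's position, while the final top view agreed.

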